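# Take one reading in the green-capped reader, then pop the sample back up

### The arm

A 6-joint arm with a two-finger parallel gripper is mounted at the origin on the work surface. World frame = base frame: x ahead of the robot, y to its left, z up, the work surface at z = 0. Lengths are in m, angles in rad, forces in N, time in s.
With the tool pointing down it reaches from about 0.275 to 0.85 m from the base axis. Payload 19 kg.
Tool frame: the origin (TCP) lies at the very end of the fingers, on their centre line; the grasp point (between the pads) lies 19 mm behind it (r.grasp_offset is the z of the grasp point in the tool frame, in m); z points along the fingers, y is the direction in which the jaws open and shut (so a half turn about z gives the same grasp; the last joint's range is limited). The gripper opens to 85 mm and grips with 20 to 120 N. Pads are 22 mm wide; open, the fingers measure 114 mm over their backs; the gripper's body (76 mm by 85 mm) begins 54 mm behind the grasp point. The pads swing forward as they close: fully open they stand 13 mm farther back than shut.
Start: joints at [-1.354, 0.15, 1.437, -0, 1.554, -0.134], TCP at [0.198, -0.54, 0.231] pointing down, gripper open.
Joint ranges: [-2.8, 2.8], [-0.68, 2.1], [0.12, 2.68], [-1.39, 4.53], [0.16, 2.79], [-2.81, 2.81]. Speed limits (rad/s): [1.89, 1.89, 2.22, 3.01, 3.01, 3.01].

### API

Orientations are given as a unit quaternion [w, x, y, z].
In Python, from rig import r gives the robot as it stands.
- The arm moves only by the tool send_rows, never from a script. Its argument "rows" is a list of rows, each an object with "xyz": the shift along the world's x, y, z in mm, a list of three; "twist": the turn about the world's z in degrees; "gripper": the opening, from 0 (shut) to 1 (fully open). A call has 1 to 8 rows; each row is the pose to reach, as a shift and turn from the pose commanded when the call began; what a row does not reach only later rows make up. A row lasts 1/12 s, in which the tool goes at most 41.7 mm and 7.16 degrees, less where a joint would pass 70% of its speed; a pose out of reach is approached as far as the arm can. A call with a gripper value outside its range is refused whole. The fingers move at their own pace and stop on an object; "squeeze" is the grip in N (left out, the last holds). Time passes only in rows, so rows that repeat a pose let the fingers close. It gives the time, the measured TCP pose, the force and the opening at its end, in the units of the state.
- r.get_state(): the state, without advancing time (a new reading comes with each control period).
- r.capture(name): name is "side" or "top" or "wrist"; returns a dict with "pixels" (400x640x3 uint8, red, green, blue), "K" (3x3 intrinsics, pixels), "position" and "rotation" of the camera in the world; the wrist camera has in their place "mount" (4x4, takes a point from camera to tool coordinates, whose origin is the TCP and whose axes are the flange's). Camera axes: x right, y down, z forward; pixel columns grow to the right and rows downward; lengths in m; the calibration is good to about 2 mm. A picture is of the moment at which its call begins: read the wrist's pose just before it. There is no depth.
- r.job_done(): hands the job in, once; it reports no verdict.
The state is a dict: "time_s": time; "joint_positions": joint angles; "joint_velocities": joint speeds; "joint_efforts": joint torques, N m; "position": TCP position; "tcp_rot": TCP orientation; "force": force on the tool from outside, world axes, zero at the start; "wrist_torque": the same for the moment, N m; "grip_width": finger opening in m.
Only numpy, scipy, OpenCV 4.12 (cv2) and the standard library are available. Lean on these libraries where they do the work, as an engineer would, in place of code of your own. Each camera call takes 0.05 s, during which the arm holds its last target.

### The job

Take a reading of the green-capped sample: press its lift down until it catches, let go and leave it locked down with hands off for about three seconds, then press it again so that it pops back up. Leave the yellow-capped sample locked down and the blue-capped sample up, as they are.

Things in the scene. Friction and masses are not known exactly. Their poses are not given: they have to be found in the camera images.
- green_cap (a point): Centre of the flat top of the green cap (32 mm across) on a 26 mm white tube: the lift, which stands in the centre of a white and blue reader box, 130 x 94 mm, 60 mm high, fixed to the bench. Its top is 112 mm above the bench when up, about 91 mm locked, 82 mm pressed right in. Two like readers, yellow- and blue-capped, stand beside it, caps 140 mm or more apart; the order varies.
- green_lift (a joint): Depth of the green lift, m: 0 up (the start), about 0.021 locked, 0.030 hard stop. Push-push latch, pressed straight down: pushed right in (28 to 30 mm deep) and let go, it catches; pushed right in again (9 mm more) and let go, it pops up. A push that stops short changes nothing. The spring takes 2 N at the top, about 5 N near the hard stop.
- yellow_lift (a joint): Depth of the yellow-capped lift, the same scale. It starts locked down (about 0.021) and is to stay so.
- blue_lift (a joint): Depth of the blue-capped lift, the same scale. It starts up (0) and is to stay so.
There are look-alikes about, which are no part of the job. Leave any brown or red look-alike of the part that bears yellow_lift alone.

How it is judged:
By the outcome, as a careful person would: the job done as asked, in the order asked, and still so for the second after the job is handed in, with the robot touching nothing.
It also fails if it takes over 35 s, if anything falls off the work surface, if the arm or the gripper's body presses on something with over 40 N, if the wrist force passes 120 N, or if a joint passes its speed limit or range.

## Working session

There is one attempt and no reset: what is moved stays moved. The work goes in short steps, Python scripts to look and compute and a tool call to move; the robot and the scene stay as the last step left them, time stands still between calls to the robot, and variables do not carry over. Pictures are saved under pics/ and viewed, and the job is handed in when it is done.

Besides the shell and the picture viewer there is one more tool, called as a command line: name --argument value ..., lists and objects as JSON in quotes. send_rows: Moves the arm, as the interface text tells. Its arguments: {"type":"object","properties":{"rows":{"type":"array"},"squeeze":{"type":"number"}},"required":["rows"]}

```bash
mkdir -p pics; ls
python3 - <<'E'
from rig import r
import cv2,pickle
s=r.get_state();print(s['time_s'],s['position'],s['tcp_rot'],s['grip_width'],s['force'])
d={}
for n in ('top','side'):
    c=r.capture(n);d[n]=c;cv2.imwrite(f'pics/{n}0.png',c['pixels'][:,:,::-1]);print(n,c['K'],c['position'],c['rotation'])
pickle.dump(d,open('c0.pkl','wb'))
E
```

```text
pics
0.0 [ 0.19753227 -0.53973551  0.23068974] [-6.11776955e-04  9.84657570e-01  1.74496690e-01 -2.75540276e-05] 0.08537818181271993 [-0.6376425   0.43972176  0.8062825 ]
top [[506.06472016   0.         318.24754492]
 [  0.         506.06472016 194.11546433]
 [  0.           0.           1.        ]] [0.46829754 0.00936078 1.1917067 ] [-0.01694328  0.70694457 -0.70663383  0.0247169 ]
side [[387.69908146   0.         317.40999033]
 [  0.         387.69908146 200.33987863]
 [  0.           0.           1.        ]] [ 0.45411566 -0.73386518  0.53616875] [-0.49323079  0.86727355 -0.06242578  0.02574884]
```

View pics/top0.png

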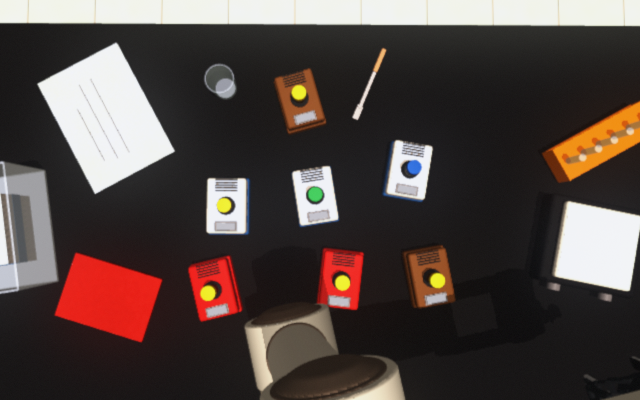

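View pics/side0.png

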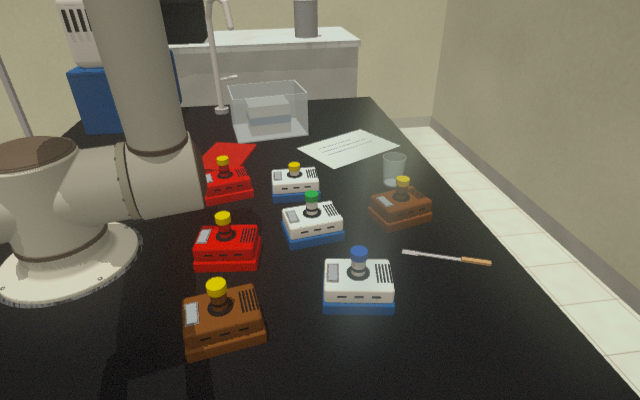

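The top view has one green cap, at (315,194), on a white and blue reader. The white reader with the yellow cap is at (224,205) and the blue-capped one at (412,168). The red look-alikes are at (208,293) and (342,283), the brown ones at (299,92) and (437,281). In the side view green is at (311,197). The green-on-white reader is the only one that fits. Next I'll measure it and check it in an enlarged crop.

```bash
cat > h.py <<'E'
import numpy as np,cv2
from scipy.spatial.transform import Rotation as R
def ray(c,u):
    q=np.array(c['rotation']); M=q if q.shape==(3,3) else R.from_quat(q[[1,2,3,0]]).as_matrix()
    d=M@np.linalg.inv(c['K'])@np.array([u[0],u[1],1.]); return np.array(c['position']),d/np.linalg.norm(d)
def plane(c,u,z):
    p,d=ray(c,u); return p+d*(z-p[2])/d[2]
def tri(a,ua,b,ub):
    p,d=ray(a,ua);q,e=ray(b,ub)
    s=np.linalg.lstsq(np.c_[d,-e],q-p,rcond=None)[0]; A=p+s[0]*d;B=q+s[1]*e
    return (A+B)/2,np.linalg.norm(A-B)
def blobs(c,lo,hi,amin=40):
    h=cv2.cvtColor(c['pixels'],cv2.COLOR_RGB2HSV); m=cv2.inRange(h,lo,hi)
    n,l,s,ce=cv2.connectedComponentsWithStats(m)
    return [(ce[i].round(1),s[i]) for i in range(1,n) if s[i,4]>=amin]
HS={'green':((45,90,50),(85,255,255)),'blue':((105,120,90),(125,255,255)),'yellow':((26,150,100),(34,255,255))}
E
python3 - <<'E'
from h import *;import pickle
d=pickle.load(open('c0.pkl','rb'))
for n in d:
    for k in HS:
        for ce,s in blobs(d[n],*HS[k]): print(n,k,ce,s,[plane(d[n],ce,z).round(4) for z in (.112,.091)])
p=d['top']['pixels'][150:240,190:450,::-1];cv2.imwrite('pics/crop0.png',cv2.resize(p,None,fx=3,fy=3,interpolation=2))
# side: top-rim ellipse from crop
p=d['side']['pixels'][140:320,250:410,::-1];cv2.imwrite('pics/crop1.png',cv2.resize(p,None,fx=3,fy=3,interpolation=2))
E
```

```text
top green [314.7 194. ] [307 187  16  15 187] [array([0.5322, 0.0051, 0.112 ]), array([0.5335, 0.005 , 0.091 ])]
top blue [413.4 167. ] [407 160  14  15 166] [array([ 0.5905, -0.207 ,  0.112 ]), array([ 0.5929, -0.2112,  0.091 ])]
top blue [247.7 209. ] [244 179   6  56  77] [array([0.5001, 0.1478, 0.112 ]), array([0.5007, 0.1505, 0.091 ])]
top blue [399.5 196.9] [383 189  39  13  57] [array([ 0.5262, -0.1764,  0.112 ]), array([ 0.5273, -0.1801,  0.091 ])]
top yellow [298.5  92.1] [292  85  14  15 165] [array([0.7529, 0.0402, 0.112 ]), array([0.7585, 0.0408, 0.091 ])]
top yellow [223.6 204.8] [217 198  14  15 162] [array([0.509 , 0.1991, 0.112 ]), array([0.5098, 0.2028, 0.091 ])]
top yellow [436.9 280.1] [430 273  15  15 178] [array([ 0.3494, -0.2543,  0.112 ]), array([ 0.3471, -0.2594,  0.091 ])]
top yellow [342.  282.2] [335 275  15  15 176] [array([ 0.3453, -0.0528,  0.112 ]), array([ 0.3429, -0.054 ,  0.091 ])]
top yellow [207.6 292.6] [201 286  14  14 162] [array([0.3238, 0.2307, 0.112 ]), array([0.321, 0.235, 0.091])]
side green [311.1 195.8] [304 190  15  13 158] [array([ 0.53
[... 884 characters left out ...]
de blue [385.3 307.3] [371 302  24  12 115] [array([ 0.599, -0.345,  0.112]), array([ 0.6062, -0.3257,  0.091 ])]
side yellow [221.9 158. ] [217 156  11   5  42] [array([0.3222, 0.2293, 0.112 ]), array([0.3157, 0.277 , 0.091 ])]
side yellow [293.7 164. ] [288 161  12   6  51] [array([0.5067, 0.1605, 0.112 ]), array([0.5093, 0.2048, 0.091 ])]
side yellow [403.  178.4] [397 176  13   6  60] [array([0.7534, 0.039 , 0.112 ]), array([0.7682, 0.0773, 0.091 ])]
side yellow [221.9 214.9] [215 211  15   9 106] [array([ 0.3434, -0.0537,  0.112 ]), array([ 0.3379, -0.02  ,  0.091 ])]
side yellow [215.2 283.4] [205 277  21  14 222] [array([ 0.3482, -0.256 ,  0.112 ]), array([ 0.3429, -0.2323,  0.091 ])]
```

View pics/crop0.png

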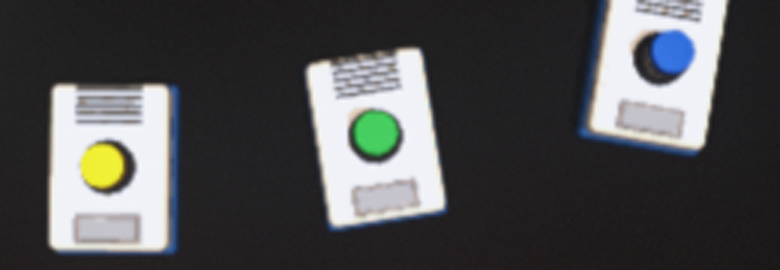

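View pics/crop1.png

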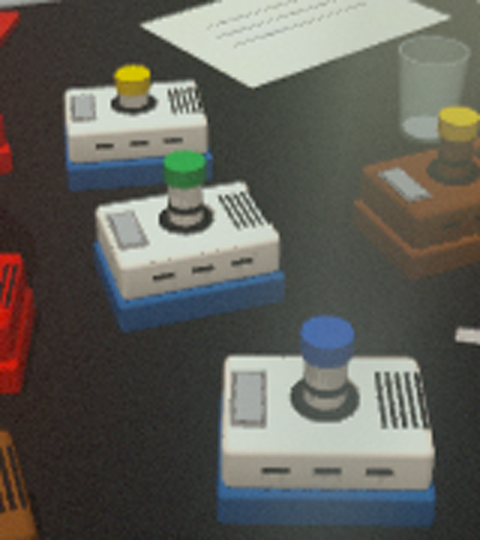

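Only the green cap on the white box at (315,194) fits. Its ray at z=0.112 gives (0.532, 0.005), and the side view agrees. Now I'll shut the fingers and travel high.

send_rows --rows '[{"xyz":[10,17,0],"twist":0,"gripper":0},{"xyz":[30,50,0],"twist":0,"gripper":0},{"xyz":[50,82,0],"twist":0,"gripper":0},{"xyz":[70,115,0],"twist":0,"gripper":0},{"xyz":[90,147,0],"twist":0,"gripper":0},{"xyz":[110,180,0],"twist":0,"gripper":0},{"xyz":[130,212,0],"twist":0,"gripper":0},{"xyz":[150,245,0],"twist":0,"gripper":0}]' --squeeze 40

```text
time_s: 0.77
position: [0.348, -0.2932, 0.2311]
tcp_rot: [-0.0, 0.985, 0.174, -0.0]
force: [0.7, 0.2, 0.4]
grip_width: -0.0001
```

send_rows --rows '[{"xyz":[20,32,0],"twist":0,"gripper":0},{"xyz":[40,65,0],"twist":0,"gripper":0},{"xyz":[60,98,0],"twist":0,"gripper":0},{"xyz":[80,130,0],"twist":0,"gripper":0},{"xyz":[100,163,0],"twist":0,"gripper":0},{"xyz":[120,195,0],"twist":0,"gripper":0},{"xyz":[135,220,0],"twist":0,"gripper":0},{"xyz":[145,235,0],"twist":0,"gripper":0}]'

```text
time_s: 1.43
position: [0.4934, -0.0572, 0.231]
tcp_rot: [-0.0, 0.984, 0.175, -0.0]
force: [-0.1, -0.6, -0.3]
grip_width: -0.0003
```

send_rows --rows '[{"xyz":[18,30,0],"twist":0,"gripper":0},{"xyz":[32,54,0],"twist":0,"gripper":0},{"xyz":[38,64,0],"twist":0,"gripper":0},{"xyz":[38,64,0],"twist":0,"gripper":0}]'

```text
time_s: 1.77
position: [0.5312, 0.0059, 0.2307]
tcp_rot: [-0.0, 0.984, 0.176, -0.0]
force: [-0.8, -0.5, 0.3]
grip_width: -0.0002
```

Run:
```python
from rig import r
from h import *
s=r.get_state();c=r.capture('wrist');print(s['time_s'],s['position'],s['tcp_rot'],s['grip_width'],s['force'])
M=np.array(c['mount']);q=np.array(s['tcp_rot']);T=np.eye(4);T[:3,:3]=R.from_quat(q[[1,2,3,0]]).as_matrix();T[:3,3]=s['position']
C=T@M;c['position']=C[:3,3];c['rotation']=C[:3,:3]
for ce,b in blobs(c,*HS['green'],200): print(ce,b,plane(c,ce,.112))
cv2.imwrite('pics/w1.png',c['pixels'][:,:,::-1])
```

```text
1.7667 [0.53120536 0.00594685 0.23068292] [-3.73539419e-04  9.84436311e-01  1.75740920e-01 -3.72970560e-04] -0.00021861045421048806 [-0.76398952 -0.52060223  0.2827556 ]
[326.2 190.6] [ 308  172   38   38 1151] [0.53301453 0.00569108 0.112     ]
```

View pics/w1.png

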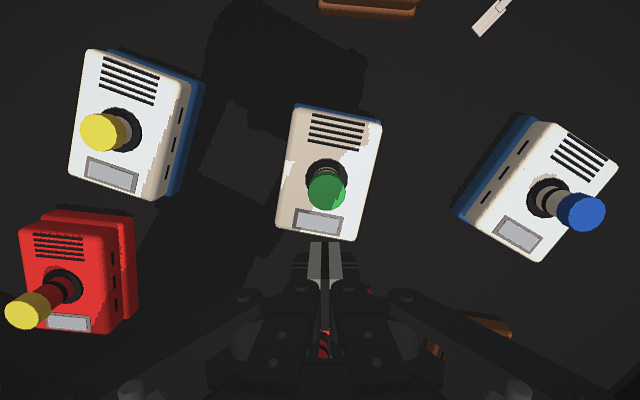

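The wrist view shows the green cap at (326,191), which gives (0.533, 0.006). That agrees with the top view to within 1 mm. Going down.

send_rows --rows '[{"xyz":[1,0,-15],"twist":0,"gripper":0},{"xyz":[1,0,-40],"twist":0,"gripper":0},{"xyz":[1,0,-65],"twist":0,"gripper":0},{"xyz":[1,0,-88],"twist":0,"gripper":0},{"xyz":[1,0,-103],"twist":0,"gripper":0},{"xyz":[1,0,-110],"twist":0,"gripper":0},{"xyz":[1,0,-110],"twist":0,"gripper":0}]'

```text
time_s: 2.4
position: [0.5306, 0.0032, 0.1201]
tcp_rot: [-0.0, 0.985, 0.174, -0.001]
force: [0.3, 0.3, -1.6]
grip_width: -0.0004
```

send_rows --rows '[{"xyz":[0,0,-6],"twist":0,"gripper":0},{"xyz":[0,0,-12],"twist":0,"gripper":0},{"xyz":[0,0,-18],"twist":0,"gripper":0},{"xyz":[0,0,-18],"twist":0,"gripper":0}]'

```text
time_s: 2.73
position: [0.5315, 0.0039, 0.1027]
tcp_rot: [0.0, 0.985, 0.174, -0.0]
force: [1.1, -1.3, 2.1]
grip_width: -0.0001
```

send_rows --rows '[{"xyz":[0,1,-6],"twist":0,"gripper":0},{"xyz":[0,1,-12],"twist":0,"gripper":0},{"xyz":[0,1,-16],"twist":0,"gripper":0},{"xyz":[0,1,-18],"twist":0,"gripper":0},{"xyz":[0,1,-19],"twist":0,"gripper":0},{"xyz":[0,1,-19],"twist":0,"gripper":0}]'

```text
time_s: 3.23
position: [0.5316, 0.0051, 0.0841]
tcp_rot: [-0.0, 0.985, 0.175, 0.0]
force: [1.4, -1.1, 3.1]
grip_width: -0.0001
```

send_rows --rows '[{"xyz":[0,0,-1],"twist":0,"gripper":0},{"xyz":[0,0,-1],"twist":0,"gripper":0}]'

```text
time_s: 3.4
position: [0.5316, 0.0051, 0.0833]
tcp_rot: [-0.0, 0.985, 0.175, 0.0]
force: [1.8, -0.6, 3.2]
grip_width: -0.0001
```

send_rows --rows '[{"xyz":[0,0,-1],"twist":0,"gripper":0},{"xyz":[0,0,-1],"twist":0,"gripper":0}]'

```text
time_s: 3.57
position: [0.5316, 0.0051, 0.0823]
tcp_rot: [-0.0, 0.985, 0.175, 0.0]
force: [2.9, -0.1, 4.0]
grip_width: -0.0001
```

send_rows --rows '[{"xyz":[0,0,-1],"twist":0,"gripper":0},{"xyz":[0,0,-1],"twist":0,"gripper":0}]'

```text
time_s: 3.73
position: [0.5317, 0.0051, 0.0819]
tcp_rot: [-0.0, 0.985, 0.175, 0.0]
force: [-1.4, 0.3, 12.3]
grip_width: 0.0002
```

The force jumped to 12 N at z=0.082, which is the hard stop. Now I'll lift off straight up and check.

send_rows --rows '[{"xyz":[0,0,6],"twist":0,"gripper":0},{"xyz":[0,0,16],"twist":0,"gripper":0},{"xyz":[0,0,32],"twist":0,"gripper":0},{"xyz":[0,0,50],"twist":0,"gripper":0},{"xyz":[0,0,60],"twist":0,"gripper":0},{"xyz":[0,0,60],"twist":0,"gripper":0}]'

```text
time_s: 4.23
position: [0.5323, 0.005, 0.1436]
tcp_rot: [0.0, 0.985, 0.175, 0.001]
force: [0.8, -0.2, -0.0]
grip_width: 0.0001
```

```bash
cat > look.py <<'E'
import sys
from rig import r
from h import *
s=r.get_state();print(s['time_s'],s['position'],s['force'])
c=r.capture('side')
for k in HS:
    for ce,b in blobs(c,*HS[k]):
        if 250<ce[0]<410 and ce[1]<290: print(k,ce,b)
cv2.imwrite(f'pics/{sys.argv[1]}.png',cv2.resize(c['pixels'][130:320,250:410,::-1],None,fx=3,fy=3,interpolation=2))
E
python3 look.py s2
```

```text
4.2333 [0.53230035 0.00499241 0.14355151] [ 0.84302873 -0.1646691  -0.04046073]
green [311.2 203.6] [305 198  14  13 150]
blue [300.4 194. ] [272 190  49   8 131]
blue [308.4 238.8] [282 222  62  28 352]
blue [358.6 250.5] [350 246  18  10 144]
yellow [293.8 164. ] [288 161  12   6  52]
yellow [402.7 178.4] [397 176  13   6  61]
```

View pics/s2.png

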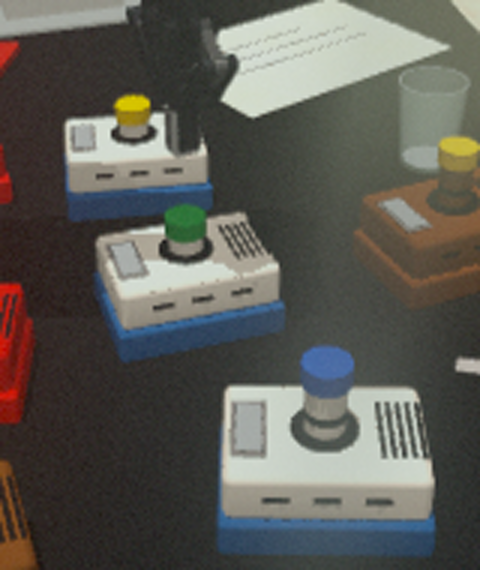

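The green cap has dropped 8 px in the side view, from row 190 to 198, so it has caught. The yellow and blue caps haven't moved. I'll hold clear for the three seconds.

send_rows --rows '[{"xyz":[0,0,0],"twist":0,"gripper":0},{"xyz":[0,0,0],"twist":0,"gripper":0},{"xyz":[0,0,0],"twist":0,"gripper":0},{"xyz":[0,0,0],"twist":0,"gripper":0},{"xyz":[0,0,0],"twist":0,"gripper":0},{"xyz":[0,0,0],"twist":0,"gripper":0},{"xyz":[0,0,0],"twist":0,"gripper":0},{"xyz":[0,0,0],"twist":0,"gripper":0}]'

```text
time_s: 4.95
position: [0.5316, 0.005, 0.1412]
tcp_rot: [-0.0, 0.985, 0.175, -0.0]
force: [-0.8, -0.1, -0.0]
grip_width: -0.0001
```

send_rows --rows '[{"xyz":[0,0,0],"twist":0,"gripper":0},{"xyz":[0,0,0],"twist":0,"gripper":0},{"xyz":[0,0,0],"twist":0,"gripper":0},{"xyz":[0,0,0],"twist":0,"gripper":0},{"xyz":[0,0,0],"twist":0,"gripper":0},{"xyz":[0,0,0],"twist":0,"gripper":0},{"xyz":[0,0,0],"twist":0,"gripper":0},{"xyz":[0,0,0],"twist":0,"gripper":0}]'

```text
time_s: 5.62
position: [0.5316, 0.0051, 0.1413]
tcp_rot: [-0.0, 0.985, 0.175, 0.0]
force: [-0.6, -0.0, -0.2]
grip_width: 0.0001
```

send_rows --rows '[{"xyz":[0,0,0],"twist":0,"gripper":0},{"xyz":[0,0,0],"twist":0,"gripper":0},{"xyz":[0,0,0],"twist":0,"gripper":0},{"xyz":[0,0,0],"twist":0,"gripper":0},{"xyz":[0,0,0],"twist":0,"gripper":0},{"xyz":[0,0,0],"twist":0,"gripper":0},{"xyz":[0,0,0],"twist":0,"gripper":0},{"xyz":[0,0,0],"twist":0,"gripper":0}]'

```text
time_s: 6.28
position: [0.5316, 0.0051, 0.1413]
tcp_rot: [-0.0, 0.985, 0.175, -0.0]
force: [-0.1, -0.2, -0.4]
grip_width: 0.0004
```

send_rows --rows '[{"xyz":[0,0,-10],"twist":0,"gripper":0},{"xyz":[0,0,-22],"twist":0,"gripper":0},{"xyz":[0,0,-32],"twist":0,"gripper":0},{"xyz":[0,0,-40],"twist":0,"gripper":0},{"xyz":[0,0,-46],"twist":0,"gripper":0},{"xyz":[0,0,-51],"twist":0,"gripper":0},{"xyz":[0,0,-56],"twist":0,"gripper":0},{"xyz":[0,0,-58],"twist":0,"gripper":0}]'

```text
time_s: 6.95
position: [0.5314, 0.0051, 0.0827]
tcp_rot: [-0.0, 0.985, 0.174, -0.0]
force: [-3.4, 0.9, 4.3]
grip_width: -0.0003
```

send_rows --rows '[{"xyz":[0,0,-1],"twist":0,"gripper":0},{"xyz":[0,0,-2],"twist":0,"gripper":0},{"xyz":[0,0,-2],"twist":0,"gripper":0}]'

```text
time_s: 7.2
position: [0.5316, 0.005, 0.082]
tcp_rot: [0.0, 0.985, 0.175, 0.0]
force: [-5.8, 0.5, 9.1]
grip_width: -0.0002
```

The force is 9 N at z=0.082, so it's at the hard stop again. Lifting off.

send_rows --rows '[{"xyz":[0,0,6],"twist":0,"gripper":0},{"xyz":[0,0,18],"twist":0,"gripper":0},{"xyz":[0,0,38],"twist":0,"gripper":0},{"xyz":[0,0,62],"twist":0,"gripper":0},{"xyz":[0,0,88],"twist":0,"gripper":0},{"xyz":[0,0,105],"twist":0,"gripper":0},{"xyz":[0,0,110],"twist":0,"gripper":0},{"xyz":[0,0,110],"twist":0,"gripper":0}]'

```text
time_s: 7.87
position: [0.5322, 0.005, 0.1932]
tcp_rot: [0.0, 0.985, 0.175, 0.002]
force: [1.3, 0.1, 0.3]
grip_width: -0.0003
```

```bash
python3 look.py s3
```

```text
7.8667 [0.53223645 0.00498709 0.19324076] [1.25206865 0.08330117 0.30620132]
green [311.1 196. ] [304 190  15  13 155]
blue [288.1 194.3] [273 193  31   4  58]
blue [307.8 238.6] [282 222  62  28 322]
blue [358.6 250.5] [350 246  18  10 145]
yellow [293.6 164. ] [288 161  12   6  52]
yellow [403.  178.4] [397 176  13   6  60]
```

View pics/s3.png

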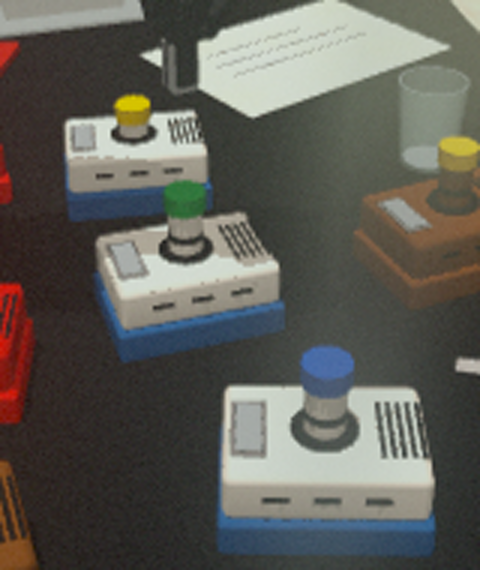

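The green cap is back at its starting row (190, centroid 196), so it's up. Yellow (164) and blue (250.5) haven't moved, and the tool is 80 mm clear. Handing in.

```bash
python3 -c "
from rig import r
print(r.job_done(), r.get_state()['time_s'])"
```

```text
the job is handed in; nothing more can be done
the job is handed in; nothing more can be done
```

The green-capped sample has been read and its lift is back up; I handed the job in at about 8 s of the 35 s allowed.

- **Press and lock:** I pressed the green lift with shut fingers to the hard stop (z = 0.082 m, 12 N). After I let go, the side camera showed it 8 px lower, which matches locked down. It stayed that way with the tool clear for about 3 s (2.9–3.0 s by my estimate from the motion times).
- **Second press:** I pressed to the hard stop again (9 N) and lifted off. The green cap returned to its starting place in the side view (centroid row 196.0, against 195.8 at the start).
- **Other samples:** The yellow and blue caps were within 0.1 px of where they started, and I didn't touch the look-alikes. The tool ended about 80 mm above the green cap, touching nothing.

No check failed or disagreed. The top, side and wrist camera positions for the green cap agreed to within about 1 mm.

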